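# Find the flush release key and pop the battery tray

## Robot

A 7-joint arm with a two-finger parallel gripper is mounted at the origin on the work surface. World frame = base frame: x ahead of the robot, y to its left, z up, the work surface at z = 0. Lengths are in m, angles in rad, forces in N, time in s.
With the tool pointing down it reaches from about 0.4 to 0.9 m from the base axis. Payload 5.5 kg.
Tool frame: the origin (TCP) lies between the finger pads; the fingertips stand 8 mm ahead of it and the grasp point (between the pads) lies 11 mm behind it; x points along the fingers, z is the direction in which the jaws open and shut, and the axes are right-handed (so a half turn about x gives the same grasp; the last joint's range is limited). The gripper opens to 85 mm and grips with 20 to 120 N. Pads are 22 mm wide; open, the fingers measure 114 mm over their backs; the gripper's body (76 mm by 85 mm) begins 54 mm behind the grasp point. The pads swing forward as they close: fully open they stand 13 mm farther back than shut.
Start: joints at [1.488, 0.501, -0.427, 1.55, 0.221, 1.138, -0.21], TCP at [0.22, -0.612, 0.239] pointing down, gripper open.
Joint ranges: [-2.88, 2.88], [-0.31, 2.03], [-1.54, 1.56], [0.2, 2.42], [-1.41, 4.55], [0.19, 2.02], [-2.57, 2.57]. Speed limits (rad/s): [2.57, 2.57, 3.14, 3.14, 3.14, 3.14, 3.14].

## Interface

Orientations are given as a unit quaternion [x, y, z, w].
In Python, from bench import ctrl gives the robot as it stands.
- The arm moves only by the shell command python3 -m handwheel 'ROWS' [FORCE]. ROWS is JSON, a list of rows, each a list of 7 numbers: the closure, from 0 (fully open) to 1 (shut), then the shift along the world's x, y, z in m, then the turn, a rotation vector about the world's x, y, z in degrees. A call has 1 to 10 rows; each row shifts and turns the commanded pose from where the row before left it; what a row does not reach is not made up. A row lasts 1/12 s, in which the tool goes at most 41.7 mm and 7.16 degrees, less where a joint would pass 70% of its speed; a pose out of reach is approached as far as the arm can. A call is refused whole if a number of a shift passes 0.0417 or a number of a turn 7.16, either way. A call with a gripper value outside its range is refused whole. The fingers move at their own pace and stop on an object; FORCE is the grip in N (left out, the last holds). Time passes only in rows, so rows that do not move let the fingers close. It gives the time, the measured TCP pose, the force and the opening at its end, in the units of the state.
- ctrl.state(): the state, without advancing time (a new reading comes with each control period).
- ctrl.snapshot(name): name is "scene" or "side" or "wrist"; returns (picture, depth): 420x560x3 uint8, red, green, blue; 420x560 float32, m along the optical axis (not along the pixel's ray), 0 where there is no reading.
- ctrl.camera_params(name): a dict with "fx", "fy", "cx", "cy" (pixels), "k1" (the pictures are not rectified: a ray, as slopes to the right and down, at radius r is drawn at 1 + k1 r^2 times it, then the intrinsics apply), "T" (4x4, takes a point from camera to world coordinates); the wrist camera has in their place "mount" (4x4, takes a point from camera to tool coordinates, whose origin is the TCP and whose axes are the tool frame's). Camera axes: x right, y up, looking along -z (the intrinsics and any distortion apply to the point x, -y, -z); pixel columns grow to the right and rows downward; lengths in m; the calibration is good to about 2 mm. A picture is of the moment at which its call begins: read the wrist's pose just before it. camera_params takes no time and is no camera call.
- ctrl.sign_off(): hands the job in, once; it reports no verdict.
Trained networks look in the newest picture that a camera, given by its name, has taken for a name from the list of things; names that differ only in an ending like _2 or _b are one class to them, and where a whole thing is asked for, a point or a joint stands for the part that bears it (a point fixed in the world has none). Each returns a list of dicts, best first, with "confidence" (0 to 1); they miss things now and then, are a little off and sometimes report something else, mostly with a low value. They report only what shows in the picture. A call takes as long as a camera call.
- ctrl.boxes_of(camera, query): "centre" ([x, y, z] in m, in the coordinates of the camera as it stood for that picture, good to about 4 mm: the middle of the surface that is visible of it).
- ctrl.masks_of(camera, query): "mask" (420x560 bool, what is visible of it).
- ctrl.landmark_of(camera, query): "centre" ([x, y, z] in m, in the coordinates of the camera as it stood for that picture, good to about 4 mm: a listed point, or the origin of a listed thing).
The state is a dict: "t": time; "joint_pos": joint angles; "qd": joint speeds; "effort": joint torques, N m; "ee_pos": TCP position; "tcp_rot": TCP orientation; "contact_force": force on the tool from outside, world axes, zero at the start; "wrist_torque": the same for the moment, N m; "grip_width": opening from 0.0 (shut) to 1.0 (fully open).
Only numpy, scipy, OpenCV 4.12 (cv2) and the standard library are available. Lean on these libraries where they do the work, as an engineer would, in place of code of your own. Each camera call takes 0.05 s, during which the arm holds its last target.

## Task

The black charging case keeps its orange-fronted battery tray shut, and the release is hidden among the six look-alike grey square plates in its top panel: five are fixed blanks, one is a sprung key sitting slightly low. Feel across the panel with the closed fingertips until you find the plate that gives, press it down until the tray springs fully out by itself, then let the key come back up. Never touch the tray, and leave the four loose things on and around the case where they are.

Things in the scene. Friction and masses are not known exactly. Their poses are not given: they have to be found in the camera images.
- case: Black charging case, fixed to the work surface, 220 (x) x 340 (y) x 92 mm high, turned up to 26 degrees about the vertical. Origin: centre of its underside, on the work surface; z up; the orange tray is in its +x side. In its top is a panel of six grey 57 mm square plates, each with a white 10 mm dot in its middle; the black top around the panel is 90 mm up.
- panel (a point): Middle of the panel, at the blanks' tops, 92 mm up; axes as the case's. The six plates' centres are at x = -31 or +31 mm and y = -62, 0 or +62 mm from here, with 4 to 5 mm black bars between them (top 91 mm up). Five are rigid blanks, tops level with this point; one, in any place, is the release key, 2 mm lower. All look alike.
- key (a joint): Travel of the release key (57 mm square, its place is not told) in m: 0 = up, its top 90 mm above the work surface; 0.006 = fully down. Its spring takes 1.5 N to start and about 5 N fully down, and brings it back up when let go. The tray is freed at about 0.003.
- tray (a joint): Travel of the battery tray in m: 0 = shut and caught, 0.04 = fully sprung out of the case's side (towards the case's +x). Once freed its spring drives it out by itself in about half a second and it stays out. Its orange front is 196 mm wide, stands 10 mm proud of that side when shut and spans 16 to 62 mm above the work surface.
- spare_battery: Bystander: loose grey battery with a blue band, 70 x 36 x 22 mm, lying on the case's top near its +y end (about 135 mm from the case's middle). Origin: centre of its underside.
- spray_can: Bystander: loose upright can, 52 mm across, 130 mm tall, on the work surface beyond the case's +y end. Origin: centre of its underside.
- ball_gauge: Bystander: loose white ball on a foot, foot 60 mm across, 76 mm tall, on the work surface beyond the case's -y end. Origin: centre of its underside.
- gauge_block: Bystander: loose aluminium block, 50 x 50 x 35 mm, on the work surface off the case's corner at +x and -y. Origin: centre of its underside.

How it is judged:
By the outcome, as a careful person would: the job done as asked, in the order asked, and still so for the second after the job is handed in, with the robot touching nothing.
It also fails if it takes over 51 s, if anything falls off the work surface, if the arm or the gripper's body presses on something with over 40 N, if the wrist force passes 120 N, or if a joint passes its speed limit or range.

## Working session

There is one attempt and no reset: what is moved stays moved. The work goes in short steps, Python scripts to look and compute and a shell command to move; the robot and the scene stay as the last step left them, time stands still between calls to the robot, and variables do not carry over. Pictures are saved under pics/ and viewed, and the job is handed in when it is done.

```bash
mkdir -p pics; cat > h.py <<'E'
import numpy as np, cv2
from bench import ctrl
def w(cam,p):
    T=np.array(ctrl.camera_params(cam)["T"]); return (T@np.r_[p,1])[:3]
def snap(cam,name):
    im,d=ctrl.snapshot(cam); cv2.imwrite(f"pics/{name}.png",im[:,:,::-1]); np.save(f"pics/{name}.npy",d); return im,d
def deproj(cam,d):
    c=ctrl.camera_params(cam); v,u=np.mgrid[0:420,0:560].astype(float)
    K=np.array([[c["fx"],0,c["cx"]],[0,c["fy"],c["cy"]],[0,0,1]])
    p=cv2.undistortPoints(np.stack([u.ravel(),v.ravel()],1)[:,None],K,np.array([c["k1"],0,0,0,0.]))[:,0]
    z=d.ravel(); P=np.stack([p[:,0]*z,-p[:,1]*z,-z,np.ones_like(z)],1)
    return (P@np.array(c["T"]).T)[:,:3].reshape(420,560,3)
E
python3 - <<'E'
from h import *
s=ctrl.state();print({k:np.round(v,3) for k,v in s.items()})
for cam in ["scene","side"]:
    snap(cam,cam+"0")
    for q in ["case","panel","spare_battery","spray_can","ball_gauge","gauge_block"]:
        r=ctrl.landmark_of(cam,q)
        print(cam,q,[(np.round(w(cam,x["centre"]),3),round(x["confidence"],2)) for x in r[:2]])
E
```

```text
{'t': np.float64(0.0), 'joint_pos': array([ 1.488,  0.502, -0.427,  1.551,  0.221,  1.138, -0.21 ]), 'qd': array([ 0.001,  0.001,  0.001,  0.002,  0.001, -0.003,  0.001]), 'effort': array([ 0.0000e+00, -5.6952e+01, -5.8160e+00, -2.8094e+01,  1.1000e-02,
        1.2000e-02, -0.0000e+00]), 'ee_pos': array([ 0.22 , -0.611,  0.238]), 'tcp_rot': array([ 0.407,  0.579, -0.406,  0.578]), 'contact_force': array([-0.651, -1.089, -0.362]), 'wrist_torque': array([ 0.018, -0.014,  0.01 ]), 'grip_width': np.float64(1.006)}
scene case [(array([ 0.52 ,  0.102, -0.   ]), 0.88)]
scene panel [(array([0.522, 0.106, 0.092]), 0.63)]
scene spare_battery [(array([0.492, 0.239, 0.091]), 0.6)]
scene spray_can [(array([ 0.561,  0.338, -0.001]), 0.76)]
scene ball_gauge [(array([ 0.512, -0.137,  0.004]), 0.77)]
scene gauge_block [(array([ 0.656, -0.1  , -0.002]), 0.63)]
side case [(array([ 0.522,  0.107, -0.001]), 0.85)]
side panel [(array([0.529, 0.108, 0.092]), 0.91)]
side spare_battery [(array([0.497, 0.234, 0.087]), 0.8)]
side spray_can [(array([0.56 , 0.34 , 0.003]), 0.82)]
side ball_gauge []
side gauge_block [(array([ 0.662, -0.1  ,  0.002]), 0.63)]
```

View pics/scene0.png

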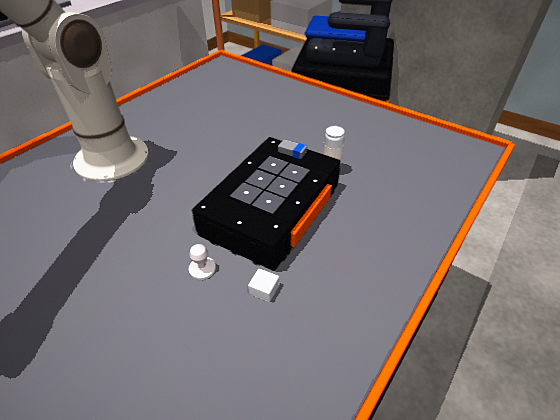

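View pics/side0.png

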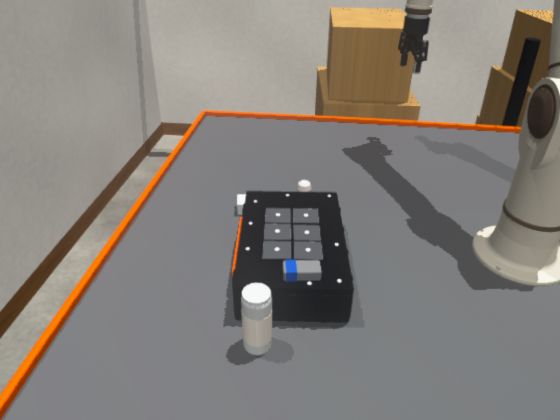

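```bash
python3 - <<'E'
from h import *
from scipy.spatial.transform import Rotation as R
print(R.from_quat(ctrl.state()["tcp_rot"]).as_matrix().round(3))
for cam in ["scene","side"]:
    d=np.load(f"pics/{cam}0.npy"); im=cv2.imread(f"pics/{cam}0.png"); P=deproj(cam,d)
    c=ctrl.camera_params(cam); print(cam,np.round(c["T"],3).tolist())
    # white dots on panel
    white=(im.min(2)>170)&(abs(P[...,2]-0.091)<0.012)&(d>0)
    n,l,st,ce=cv2.connectedComponentsWithStats(white.astype(np.uint8))
    for i in range(1,n):
        if st[i,4]>8:
            p=np.median(P[l==i],0); print(cam,ce[i].round(1),st[i,4],p.round(4))
E
```

```text
[[ 0.     0.941  0.339]
 [-0.     0.339 -0.941]
 [-1.    -0.     0.   ]]
scene [[0.806, -0.415, 0.423, 0.974], [0.592, 0.571, -0.568, -0.455], [-0.006, 0.709, 0.706, 0.702], [0.0, 0.0, 0.0, 1.0]]
scene [272.9 164.1] 10 [0.4845 0.1656 0.0926]
scene [294.2 171.6] 10 [0.5462 0.1717 0.0932]
scene [259.8 178.1] 12 [0.4901 0.1037 0.0914]
scene [281.7 185.8] 11 [0.5527 0.1127 0.0922]
scene [245.7 192. ] 13 [0.4973 0.0421 0.0933]
scene [268.1 200.9] 14 [0.5589 0.0496 0.093 ]
scene [239.1 222.1] 10 [ 0.5476 -0.0411  0.091 ]
scene [275.3 226.1] 9 [ 0.6191 -0.0029  0.0909]
side [[-0.989, 0.075, -0.129, 0.463], [-0.149, -0.545, 0.825, 0.882], [-0.009, 0.835, 0.55, 0.653], [0.0, 0.0, 0.0, 1.0]]
side [277.5 214. ] 12 [0.5628 0.0457 0.0907]
side [305.5 214.6] 11 [0.5001 0.0401 0.0904]
side [277.  230.5] 16 [0.5561 0.1079 0.0902]
side [306.5 231.7] 14 [0.4941 0.1017 0.0885]
side [276.7 248.7] 15 [0.5493 0.1729 0.0914]
side [307.7 249.3] 15 [0.487  0.164  0.0902]
side [339. 280.] 9 [0.424  0.2468 0.0898]
side [308.8 283. ] 10 [0.478  0.2625 0.09  ]
```

The scene view shows the panel with dots at about (246–294, 164–201), the battery at (293, 149), the can at (335, 140), the ball at (200, 260) and the block at (264, 284). The side view agrees: panel dots at (277–308, 214–249). The case yaw is about +6.4°. I'll move over the panel with the fingers shut.

```bash
python3 -m handwheel '[[1,0.014,0.033,0,0,0,-6.7],[1,0.014,0.033,0,0,0,-6.7],[1,0.014,0.033,0,0,0,0],[1,0.014,0.033,0,0,0,0],[1,0.014,0.033,0,0,0,0],[1,0.014,0.033,0,0,0,0],[1,0.014,0.033,0,0,0,0],[1,0.014,0.033,0,0,0,0],[1,0.014,0.033,0,0,0,0],[1,0.014,0.033,0,0,0,0]]' 20
```

```text
t: 1.53
ee_pos: [0.3608, -0.2799, 0.2397]
tcp_rot: [0.471, 0.527, -0.471, 0.528]
contact_force: [0.4, -0.0, -0.3]
grip_width: -0.0
```

```bash
python3 -m handwheel '[[1,0.014,0.033,0,0,0,0],[1,0.014,0.033,0,0,0,0],[1,0.014,0.033,0,0,0,0],[1,0.014,0.033,0,0,0,0],[1,0.014,0.033,0,0,0,0],[1,0.014,0.033,0,0,0,0],[1,0.014,0.033,0,0,0,0],[1,0.014,0.033,0,0,0,0],[1,0.014,0.033,0,0,0,0],[1,0,0,0,0,0,0]]'
```

```text
t: 2.37
ee_pos: [0.4886, 0.0238, 0.2405]
tcp_rot: [0.471, 0.529, -0.467, 0.529]
contact_force: [0.9, 0.9, 0.7]
grip_width: -0.002
```

```bash
python3 -m handwheel '[[1,0.010,0.017,-0.03,0,0,0],[1,0,0,-0.035,0,0,0],[1,0,0,-0.035,0,0,0],[1,0,0,-0.025,0,0,0],[1,0,0,0,0,0,0],[1,0,0,0,0,0,0],[1,0,0,0,0,0,0]]'
```

```text
t: 2.95
ee_pos: [0.4975, 0.0328, 0.1157]
tcp_rot: [0.472, 0.527, -0.471, 0.528]
contact_force: [0.4, -0.9, 0.2]
grip_width: -0.0
```

```bash
python3 - <<'E'
from h import *
print(ctrl.state()["contact_force"]); im,d=snap("wrist","w1"); snap("scene","s1")
E
```

```text
[ 0.41259081 -0.87671674  0.21956953]
```

View pics/w1.png

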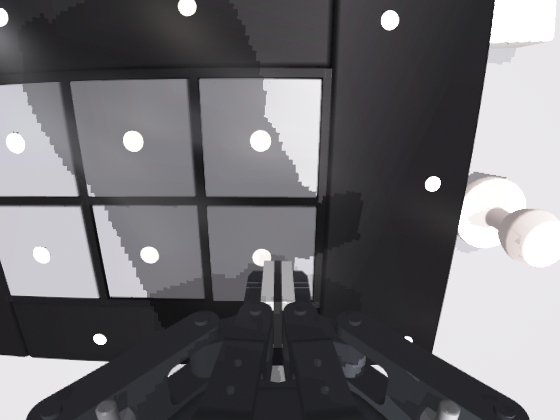

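```bash
python3 -c "
import cv2
i=cv2.imread('pics/s1.png');cv2.imwrite('pics/s1c.png',cv2.resize(i[80:310,130:430],None,fx=2.5,fy=2.5))"; python3 -m handwheel '[[1,0.001,0.008,-0.007,0,0,0],[1,0,0,0,0,0,0],[1,0,0,0,0,0,0]]'
```

```text
t: 3.3
ee_pos: [0.4981, 0.0406, 0.1086]
tcp_rot: [0.471, 0.527, -0.471, 0.528]
contact_force: [0.3, -1.0, -1.1]
grip_width: 0.004
```

View pics/s1c.png

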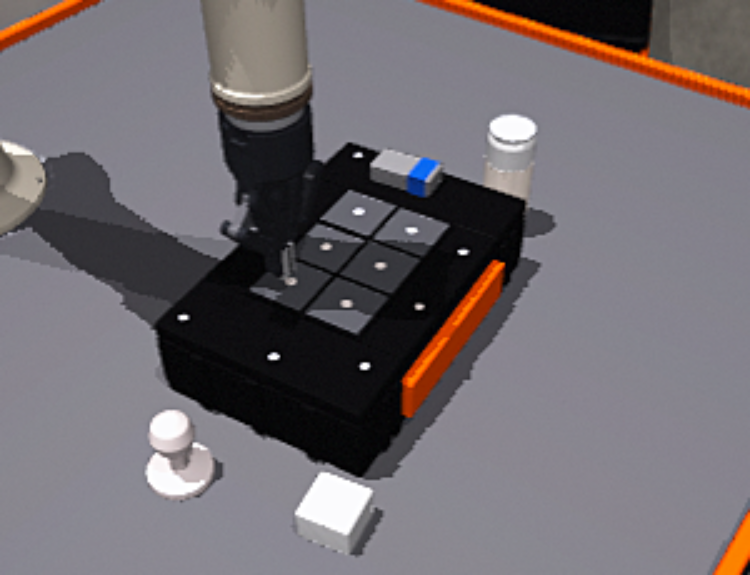

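Over plate (−31, −62), clear of everything. Now I'll lower it to feel.

```bash
python3 -m handwheel '[[1,0,0,-0.005,0,0,0],[1,0,0,-0.003,0,0,0],[1,0,0,0,0,0,0]]'; python3 -m handwheel '[[1,0,0,-0.001,0,0,0],[1,0,0,0,0,0,0]]';python3 -m handwheel '[[1,0,0,-0.001,0,0,0],[1,0,0,0,0,0,0]]'
```

```text
t: 3.55
ee_pos: [0.4979, 0.04, 0.1001]
tcp_rot: [0.471, 0.527, -0.471, 0.528]
contact_force: [-1.1, -0.8, 9.3]
grip_width: 0.001
t: 3.72
ee_pos: [0.4979, 0.04, 0.1]
tcp_rot: [0.471, 0.526, -0.472, 0.528]
contact_force: [-6.1, -1.7, 20.3]
grip_width: -0.001
t: 3.88
ee_pos: [0.4979, 0.04, 0.1]
tcp_rot: [0.471, 0.526, -0.472, 0.528]
contact_force: [-10.1, -2.3, 29.7]
grip_width: -0.0
```

A rigid blank: contact at TCP z 0.100, about 10 N per mm. On to the next plate.

```bash
python3 -m handwheel '[[1,0,0,0.012,0,0,0],[1,0.031,0.0035,0,0,0,0],[1,0.031,0.0035,0,0,0,0],[1,0,0,0,0,0,0],[1,0,0,0,0,0,0]]'; python3 -m handwheel '[[1,0,0,-0.006,0,0,0],[1,0,0,-0.004,0,0,0],[1,0,0,0,0,0,0]]'
```

```text
t: 4.3
ee_pos: [0.5607, 0.0475, 0.1093]
tcp_rot: [0.472, 0.527, -0.471, 0.527]
contact_force: [-0.0, 0.1, -0.0]
grip_width: 0.002
t: 4.55
ee_pos: [0.5584, 0.0473, 0.1001]
tcp_rot: [0.471, 0.527, -0.472, 0.527]
contact_force: [-3.6, -1.0, 13.1]
grip_width: -0.0
```

Blank. Next is (31, 0).

```bash
python3 -m handwheel '[[1,0,0,0.010,0,0,0],[1,-0.003,0.031,0,0,0,0],[1,-0.003,0.031,0,0,0,0],[1,0,0,0,0,0,0],[1,0,0,0,0,0,0]]'; python3 -m handwheel '[[1,0,0,-0.006,0,0,0],[1,0,0,-0.004,0,0,0],[1,0,0,0,0,0,0]]'
```

```text
t: 4.97
ee_pos: [0.5519, 0.112, 0.1094]
tcp_rot: [0.47, 0.529, -0.47, 0.528]
contact_force: [0.5, 0.1, 0.6]
grip_width: 0.004
t: 5.22
ee_pos: [0.5532, 0.1082, 0.1001]
tcp_rot: [0.471, 0.527, -0.472, 0.527]
contact_force: [-5.4, -0.3, 15.8]
grip_width: -0.003
```

Blank. Next is (−31, 0).

```bash
python3 -m handwheel '[[1,0,0,0.010,0,0,0],[1,-0.031,-0.0035,0,0,0,0],[1,-0.031,-0.0035,0,0,0,0],[1,0,0,0,0,0,0],[1,0,0,0,0,0,0]]'; python3 -m handwheel '[[1,0,0,-0.006,0,0,0],[1,0,0,-0.004,0,0,0],[1,0,0,0,0,0,0]]'
```

```text
t: 5.63
ee_pos: [0.4895, 0.1006, 0.1088]
tcp_rot: [0.471, 0.527, -0.472, 0.527]
contact_force: [0.8, -0.6, -0.2]
grip_width: -0.001
t: 5.88
ee_pos: [0.4918, 0.1021, 0.0983]
tcp_rot: [0.471, 0.527, -0.472, 0.527]
contact_force: [-0.5, -1.1, -0.1]
grip_width: 0.003
```

It gives no resistance at 0.0983, so this is the key's place. Pressing in small steps.

```bash
python3 -m handwheel '[[1,0,0,-0.002,0,0,0],[1,0,0,0,0,0,0]]';python3 -m handwheel '[[1,0,0,-0.0015,0,0,0],[1,0,0,-0.0010,0,0,0],[1,0,0,0,0,0,0],[1,0,0,0,0,0,0]]'; python3 -m handwheel '[[1,0,0,-0.001,0,0,0],[1,0,0,0,0,0,0],[1,0,0,0,0,0,0],[1,0,0,0,0,0,0],[1,0,0,0,0,0,0],[1,0,0,0,0,0,0],[1,0,0,0,0,0,0]]'
python3 - <<'E'
from h import *
im,d=snap("scene","s2")
i=cv2.imread('pics/s2.png');cv2.imwrite('pics/s2c.png',cv2.resize(i[80:310,130:430],None,fx=2.5,fy=2.5))
E
```

```text
t: 6.05
ee_pos: [0.4918, 0.1026, 0.0969]
tcp_rot: [0.471, 0.527, -0.471, 0.527]
contact_force: [-0.1, -0.7, 0.1]
grip_width: -0.001
t: 6.38
ee_pos: [0.4917, 0.1027, 0.095]
tcp_rot: [0.471, 0.527, -0.471, 0.527]
contact_force: [-0.3, -0.1, 3.8]
grip_width: -0.003
t: 6.97
ee_pos: [0.4914, 0.1025, 0.0938]
tcp_rot: [0.471, 0.527, -0.471, 0.527]
contact_force: [-0.7, 0.6, 2.0]
grip_width: -0.001
```

View pics/s2c.png

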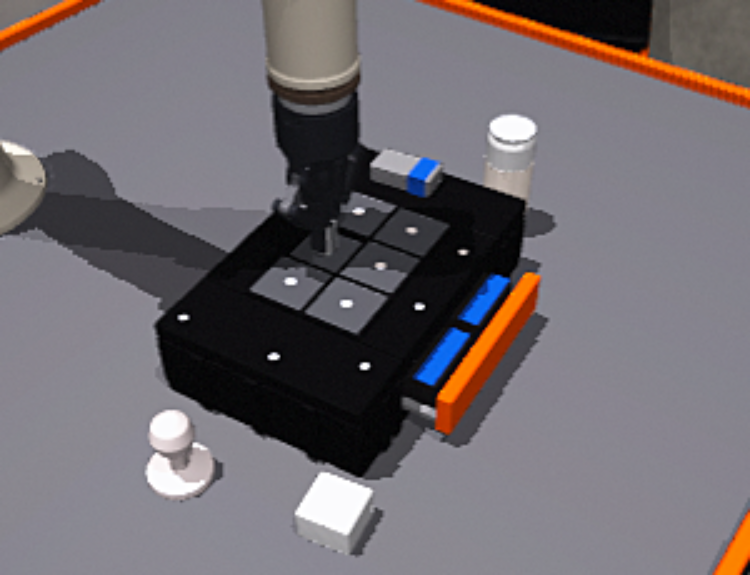

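The tray's orange front has moved out, now at crop (490, 350). I'll hold a moment, then lift straight off and measure.

```bash
python3 -m handwheel '[[1,0,0,0,0,0,0],[1,0,0,0,0,0,0],[1,0,0,0,0,0,0],[1,0,0,0,0,0,0]]'; python3 -m handwheel '[[1,0,0,0.003,0,0,0],[1,0,0,0.006,0,0,0],[1,0,0,0.02,0,0,0],[1,0,0,0.035,0,0,0],[1,0,0,0.035,0,0,0],[1,0,0,0.035,0,0,0],[1,0,0,0,0,0,0],[1,0,0,0,0,0,0],[1,0,0,0,0,0,0],[1,0,0,0,0,0,0]]'
python3 - <<'E'
from h import *
o=np.array([.5232,.1064]); 
a=np.deg2rad(6.4); Rm=np.array([[np.cos(a),-np.sin(a)],[np.sin(a),np.cos(a)]])
for n in ["scene0","s2",None]:
    if n is None: snap("scene","s3"); n="s3"
    d=np.load(f"pics/{n}.npy"); im=cv2.imread(f"pics/{n}.png").astype(int); P=deproj("scene",d)
    q=(P[...,:2]-o)@Rm
    m=(im[...,2]>150)&(im[...,1]<110)&(im[...,0]<70)&(P[...,2]<.08)&(P[...,2]>.03)&(abs(q[...,0])<.25)&(abs(q[...,1])<.2)
    print(n,m.sum(),np.percentile(q[...,0][m],[5,50,95]).round(4))
for cam in ["scene","side"]:
    if cam=="side": snap("side","d3")
    for qn in ["spare_battery","spray_can","ball_gauge","gauge_block"]:
        r=ctrl.landmark_of(cam,qn); print(cam,qn,[(np.round(w(cam,x["centre"]),3),round(x["confidence"],2)) for x in r[:1]])
for cam,n in [("scene","s3"),("side","d3")]:
    i=cv2.imread(f'pics/{n}.png'); j=cv2.imread(f'pics/{cam}0.png')
    b=np.hstack([i,j]) ; cv2.imwrite(f'pics/{n}x.png',cv2.resize(i[80:370,130:430],None,fx=2,fy=2))
E
```

```text
t: 7.35
ee_pos: [0.4913, 0.1024, 0.0938]
tcp_rot: [0.471, 0.527, -0.471, 0.527]
contact_force: [1.3, 0.0, 2.6]
grip_width: -0.0
t: 8.18
ee_pos: [0.4902, 0.102, 0.2267]
tcp_rot: [0.471, 0.528, -0.472, 0.527]
contact_force: [-0.4, 0.4, -0.3]
grip_width: -0.001
scene0 292 [0.1077 0.1129 0.1182]
s2 173 [0.1434 0.1561 0.158 ]
s3 186 [0.1432 0.1563 0.1582]
scene spare_battery [(array([0.49 , 0.243, 0.093]), 0.82)]
scene spray_can [(array([0.557, 0.337, 0.   ]), 0.95)]
scene ball_gauge [(array([ 0.514, -0.139,  0.002]), 0.94)]
scene gauge_block [(array([ 0.655, -0.1  , -0.003]), 0.66)]
side spare_battery [(array([0.494, 0.237, 0.089]), 0.83)]
side spray_can [(array([0.559, 0.339, 0.002]), 0.59)]
side ball_gauge []
side gauge_block [(array([ 0.525,  0.108, -0.001]), 0.75)]
```

View pics/s3x.png

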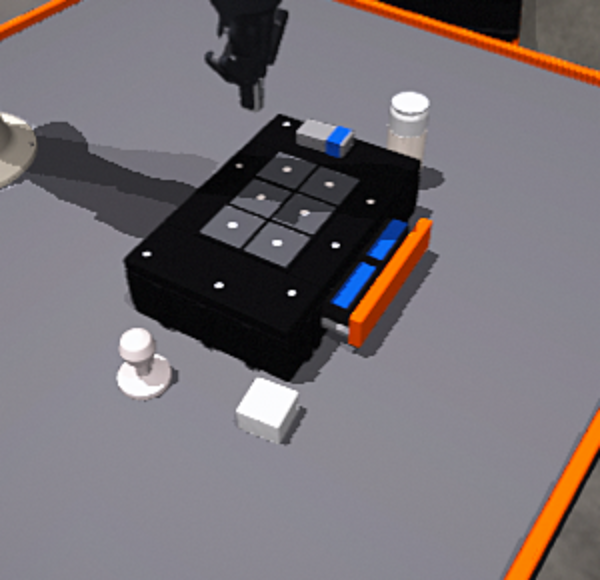

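View pics/d3x.png

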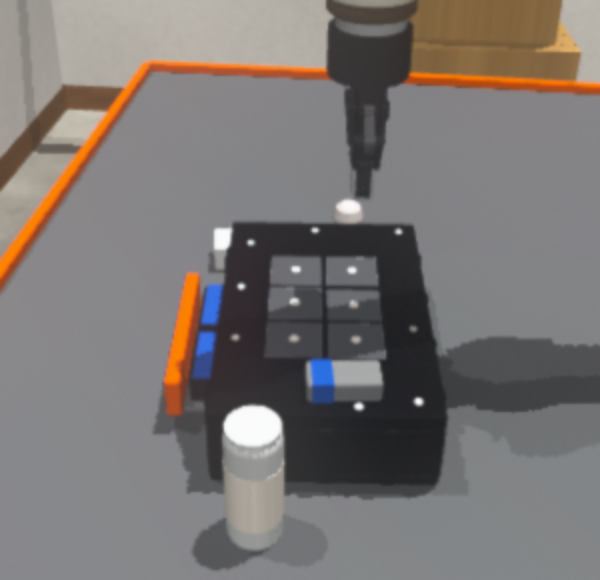

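The tray front is about 40 mm out, at crop (390, 285) in the scene view. The battery, can, ball and block are where they were, and the arm is clear above. The side network's "gauge_block" hit landed at the case's middle, so I don't trust it; the side picture shows the block still at (222, 248).

```bash
python3 -c "
from bench import ctrl
print(ctrl.state()['qd']); print(ctrl.sign_off())"
```

```text
[ 0.00289624 -0.00390937 -0.00034411 -0.00091502 -0.00116685  0.0020602
 -0.00026774]
the job is handed in; nothing more can be done
None
```

The tray is sprung out and the job is handed in. The release key was the plate at x = −31, y = 0 mm.

**Finding and pressing:** I felt four plates with the closed fingertips. The first three were rigid at TCP z 0.100 m. The fourth gave, so I pressed it to about 4 mm of travel against 2–4 N. I held it until the tray was out, then lifted straight off to z 0.227 m. The hardest push on a blank was about 31 N, and the whole job took about 9 s.

**Last checks:**
- **Tray:** its front moved out by roughly 40–43 mm in the depth picture. It read the same with the key pressed and after letting go.
- **Loose things:** the battery, can, ball and block were within about 4 mm of their first readings, which is the networks' accuracy. The pictures agreed.
- **Side camera:** its network did not find the ball. It also put the block on the case, which the side picture shows is wrong.
- **Key:** I did not measure its return. I relied on its spring, with the tool fully clear of it.

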